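# Lock a granite rosette in the polishing jig

### The job

Get the round granite rosette ready for polishing: turn it on its spigot, by pushing at its edge and without lifting it off, until the cut-out in its rim faces the jig's sliding bolt, then slide the bolt in by its knob and press its brass shoe home against the bottom of the cut-out, firmly, with some 15 to 20 N, so that it stays bearing there. Granite chips, so feel for the bottom and never push harder than 25 N; leave the other things on the table where they are.

Things in the scene. Friction and masses are not known exactly. Their poses are not given: they have to be found in the camera images.
- jig: Polishing jig fixed to the table: wooden board 260 x 150 mm, its top 18 mm above the table, from x = -190 to +70 and y = -75 to +75 mm. Upright spigot, 20 mm thick, 14.5 mm tall, carries the rosette. Origin on the table under the spigot's axis; z up; x is the way the bolt slides in, towards the spigot. Bolt rails: x = -174 to -98, y = -34 to 34 mm, tops 40 mm above the table.
- rosette: Round grey granite plate, 112 mm wide, 20 mm thick, about 0.5 kg, loose on the jig board, its 22 mm centre hole over the spigot; it turns there. One straight-sided cut-out in the rim, 40 mm wide, open outward, right through; its flat bottom is 32 mm from the centre. Origin: centre of the underside; z up; x points out through the middle of the cut-out. Locked, x is opposite to the jig's x.
- cut_mouth (a point): Middle of the mouth of the rosette's cut-out, 52 mm from the rosette's axis, 10 mm above its underside. A closed fingertip fits into the cut-out and can push either of its sides.
- bolt: Locking bolt of the jig: flat steel bar 36 mm wide, 12 mm thick, with an upright knob. Origin on the knob's axis, 18 mm above the table. Slides only along the jig's x, with about 4 N of friction, and stays where left. At the start its shoe is 23 to 42 mm clear of the rosette's rim; it goes in 47 to 67 mm until the shoe meets the bottom of the cut-out.
- bolt_knob (a point): Middle of the bolt's upright black knob, 26 mm in diameter and 31 mm tall, 43.5 to 74.5 mm above the table.
- bolt_end (a point): Middle of the bar's front end, 40 mm ahead of the knob's axis, 25.5 mm above the table. Ahead of it sits the brass shoe on two screws: 38 mm wide, 12 mm long, its front corners tapering 1.5 mm over 5 mm. The shoe stands 0 to 15 mm off the bar end, differently each time, and does not shift: feel for the bottom. It fits the cut-out with 1 mm each side; over about 2 mm off line it stops on the rim.
- folding_rule: Shut yellow folding rule, 20 x 233 x 16 mm, lying beside the jig. Origin at the centre of its underside. Not to be disturbed.
- wood_block: Wooden packing block, 42 x 60 x 30 mm, beside the jig. Origin at the centre of its underside. Not to be disturbed.
- felt_wheel: Felt polishing bob, 60 mm diameter, 25 mm high. Origin at the centre of its underside. Not to be disturbed.
- whetstone: Dressing stone, 48 x 150 x 24 mm. Origin at the centre of its underside. Not to be disturbed.
- point_chisel: Stone point chisel, 192 mm long, 21 mm thick. Origin at the centre of its underside. Not to be disturbed.
Mind the look-alikes: they are no part of the job. There is more than one size of the rosette; the job needs the largest.

How it is judged (in metres and radians):
On the way, in this order (a step that is already met when the one before it is completed fails the run):
1. the rosette's cut-out faces the bolt, within 4 mm at its mouth (x of cut_mouth in the frame of jig below -0.045 m and y of cut_mouth in the frame of jig between -0.004 and 0.004 m), for 0.2 s.
2. the bolt's shoe stands in the cut-out and is pressed against the granite with at least 8 N (x of bolt_end in the frame of rosette below 0.0605 m and contact force between bolt and rosette above 8 N), for 0.1 s.
At the end, for the whole second after the job is handed in: The rosette lies flat on the jig board over its spigot, its cut-out facing the bolt; the bolt's shoe stands in the cut-out (bar end less than 60.5 mm from the rosette's axis, within 4 mm of the cut-out's middle) and still bears on the granite with more than 0.3 N; everything at rest (x of bolt_end in the frame of rosette below 0.0605 m and y of bolt_end in the frame of rosette between -0.004 and 0.004 m and contact force between bolt and rosette above 0.3 N and x of cut_mouth in the frame of jig below -0.045 m and z of rosette in the frame of jig below 0.021 m and angle between rosette's own z axis and vertical below 0.06 rad and linear speed of each of rosette, bolt below 0.01 m/s); the robot touches nothing.
It fails at once if the rosette is lifted more than 8 mm off the jig board (z of rosette in the frame of jig above 0.026 m).
It fails at once if the bolt is rammed against the granite with more than 25 N (contact force between bolt and rosette above 25 N).
It fails at once if the gripper leans on the granite with more than 25 N (contact force between the fingers and rosette above 25 N).
It fails at once if one of the other things near the work is shifted by more than 30 mm (distance of any of folding_rule, wood_block, felt_wheel, whetstone, point_chisel from where it was at the start of the episode above 0.03 m).
It also fails if it takes over 58 s, if anything falls off the work surface, if the arm or the gripper's body presses on something with over 40 N, if the wrist force passes 120 N, or if a joint passes its speed limit or range.

### The arm

A 6-joint arm with a two-finger parallel gripper is mounted at the origin on a cart in front of the work surface, level with it; the furniture and walls round the work are solid. World frame = base frame: x ahead of the robot, y to its left, z up, the work surface at z = 0. Lengths are in m, angles in degrees, forces in N, time in s.
With the tool pointing down it reaches from about 0.3 to 0.75 m from the base axis. Payload 8.5 kg.
Tool frame: the origin (TCP) lies at the very end of the fingers, on their centre line; the grasp point (between the pads) lies 19 mm behind it (env.grip_depth is the z of the grasp point in the tool frame, in m); z points along the fingers, y is the direction in which the jaws open and shut (so a half turn about z gives the same grasp; the last joint's range is limited). The gripper opens to 85 mm and grips with 20 to 120 N. Pads are 22 mm wide; open, the fingers measure 114 mm over their backs; the gripper's body (76 mm by 85 mm) begins 54 mm behind the grasp point. The pads swing forward as they close: fully open they stand 13 mm farther back than shut.
Start: joints at [63.123, 21.807, 74.336, -0, 83.858, -12.336], TCP at [0.138, 0.532, 0.231] pointing down, gripper open.
Joint ranges: [-178.18, 178.18], [-50.72, 133.34], [12.68, 142.11], [-81.47, 261.47], [9.98, 163.14], [-165.26, 165.26]. Speed limits (degrees/s): [136.94, 136.94, 180, 180, 180, 180].

### API

Orientations are given as a 3x3 rotation matrix whose columns are the frame's x, y, z axes.
In Python, from rig import env gives the robot as it stands.
- The arm moves only by the tool apply_moves, never from a script. Its argument "plan" is a list of rows, each an object of numbers: "tx", "ty", "tz": the shift along the world's x, y, z in mm; "rx", "ry", "rz": the turn, a rotation vector about the world's x, y, z in rad; "jaw": the opening, from -1 (shut) to 1 (fully open). A call has 1 to 12 rows; each row is the pose to reach, as a shift and turn from the pose measured when the call began; what a row does not reach only later rows make up. A row lasts 1/10 s, in which the tool goes at most 50 mm and 8.59 degrees, less where a joint would pass 70% of its speed; a pose out of reach is approached as far as the arm can. A call with a gripper value outside its range is refused whole. The fingers move at their own pace and stop on an object; "grip_force" is the grip in N (left out, the last holds). Time passes only in rows, so rows that repeat a pose let the fingers close. It gives the time, the measured TCP pose, the force and the opening at its end, in the units of the state.
- env.observe(): the state, without advancing time (a new reading comes with each control period).
- env.get_image(name): name is "scene" or "side" or "wrist"; returns a dict with "image" (480x640x3 uint8, red, green, blue), "intrinsics" (3x3 intrinsics, pixels), "k1" (the pictures are not rectified: a ray, as slopes to the right and down, at radius r is drawn at 1 + k1 r^2 times it, then the intrinsics apply), "world_from_camera" (4x4, takes a point from camera to world coordinates). Camera axes: x right, y up, looking along -z (the intrinsics and any distortion apply to the point x, -y, -z); pixel columns grow to the right and rows downward; lengths in m; the calibration is good to about 2 mm. A picture is of the moment at which its call begins. There is no depth.
- env.close_job(): hands the job in, once; it reports no verdict.
The state is a dict: "time_s": time; "q": joint angles; "qvel": joint speeds; "joint_efforts": joint torques, N m; "position": TCP position; "tool_rot": TCP orientation; "ft_force": force on the tool from outside, world axes, zero at the start; "wrist_torque": the same for the moment, N m; "grip_width": finger opening in m.
Only numpy, scipy, OpenCV 4.12 (cv2) and the standard library are available. Lean on these libraries where they do the work, as an engineer would, in place of code of your own. Each camera call takes 0.05 s, during which the arm holds its last target.

## Working session

There is one attempt and no reset: what is moved stays moved. The work goes in short steps, Python scripts to look and compute and a tool call to move; the robot and the scene stay as the last step left them, time stands still between calls to the robot, and variables do not carry over. Pictures are saved under pics/ and viewed, and the job is handed in when it is done.

Besides the shell and the picture viewer there is one more tool, called after ">>>" as a command line: name --argument value ..., lists and objects as JSON in quotes. apply_moves: Moves the arm, as the interface text tells. Its arguments: {"type":"object","properties":{"plan":{"type":"array","items":{"type":"object","properties":{"tx":{"type":"number"},"ty":{"type":"number"},"tz":{"type":"number"},"rx":{"type":"number"},"ry":{"type":"number"},"rz":{"type":"number"},"jaw":{"type":"number"}}}},"grip_force":{"type":"number"}},"required":["plan"]}

```bash
ls; mkdir -p pics; cat > h.py <<'E'
import numpy as np, cv2
from rig import env
def snap(n,f):
    d=env.get_image(n); cv2.imwrite(f'pics/{f}.png',d['image'][:,:,::-1]); np.savez(f'pics/{f}.npz',K=d['intrinsics'],k1=d['k1'],T=d['world_from_camera']); return d
def p2w(f,u,v,z):
    d=np.load(f'pics/{f}.npz');K=d['K'];k1=float(d['k1']);T=d['T']
    x=cv2.undistortPoints(np.array([[[u,v]]],float),K,np.array([k1,0,0,0,0]))[0,0]
    r=T[:3,:3]@np.array([x[0],-x[1],-1]);o=T[:3,3]
    return o+r*(z-o[2])/r[2]
def w2p(f,p):
    d=np.load(f'pics/{f}.npz');K=d['K'];k1=float(d['k1']);T=d['T']
    c=T[:3,:3].T@(np.array(p)-T[:3,3]);s=np.array([c[0],-c[1]])/-c[2]
    s=s*(1+k1*(s@s));return K[:2,:2]@s+K[:2,2]
E
python3 - <<'E'
from h import *
for n in ['scene','side','wrist']:
    d=snap(n,n+'0'); print(n,d['k1'],d['world_from_camera'].round(3).tolist(),d['intrinsics'][0])
o=env.observe();print(o)
E
```

```text
pics
scene -0.037595488105996604 [[0.57, 0.471, -0.673, -0.25], [-0.822, 0.323, -0.47, -0.554], [-0.004, 0.82, 0.572, 0.761], [0.0, 0.0, 0.0, 1.0]] [545.51575995   0.         314.85841138]
side -0.06237579265072631 [[0.854, 0.229, -0.467, -0.034], [-0.519, 0.353, -0.778, -1.032], [-0.013, 0.907, 0.42, 0.614], [0.0, 0.0, 0.0, 1.0]] [506.11381628   0.         313.65413206]
wrist -0.005976895803326891 [[0.251, -0.926, -0.281, 0.067], [0.968, 0.239, 0.075, 0.551], [-0.002, -0.291, 0.957, 0.374], [0.0, 0.0, 0.0, 1.0]] [363.4694634    0.         316.63232588]
{'time_s': 0.15, 'q': array([ 6.31226180e+01,  2.18340058e+01,  7.43713042e+01, -9.34168617e-04,
        8.38569048e+01, -1.23347028e+01]), 'qvel': array([ 0.05950664, -0.18229859, -0.11240453,  0.01047726,  0.12394859,
        0.02291293]), 'joint_efforts': array([ 2.34229512e-03, -4.48621631e+01, -2.31343299e+01, -1.09233852e-04,
        3.79790275e-03,  2.02898929e-05]), 'position': array([0.13800524, 0.53218855, 0.23085641]), 'tool_rot': array([[-9.67961254e-01,  2.51099150e-01, -4.76435531e-04],
       [ 2.51099509e-01,  9.67960786e-01, -9.75883068e-04],
       [ 2.16127502e-04, -1.06424973e-03, -9.99999410e-01]]), 'ft_force': array([-2.09650844, -0.07307287, -0.05208951]), 'wrist_torque': array([ 0.00799361, -0.03478644,  0.05463018]), 'grip_width': 0.08491592309711847}
```

View pics/scene0.png

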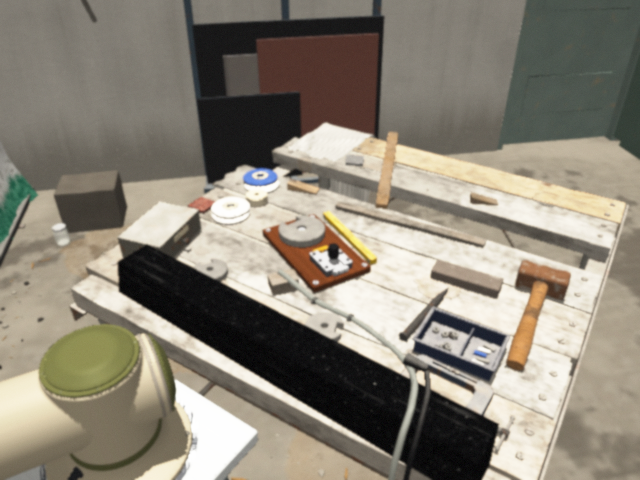

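View pics/side0.png

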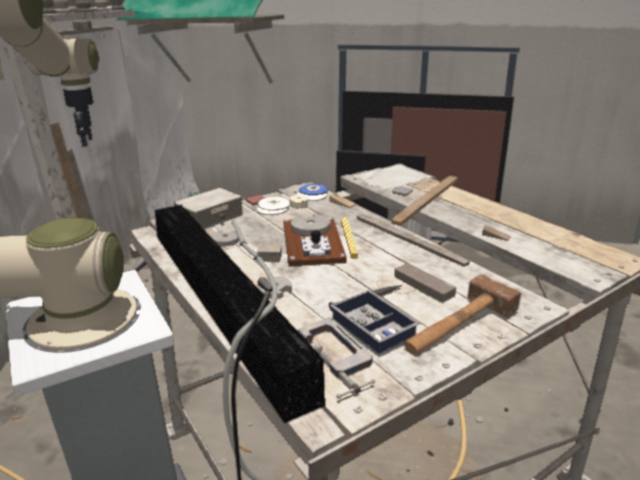

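View pics/wrist0.png

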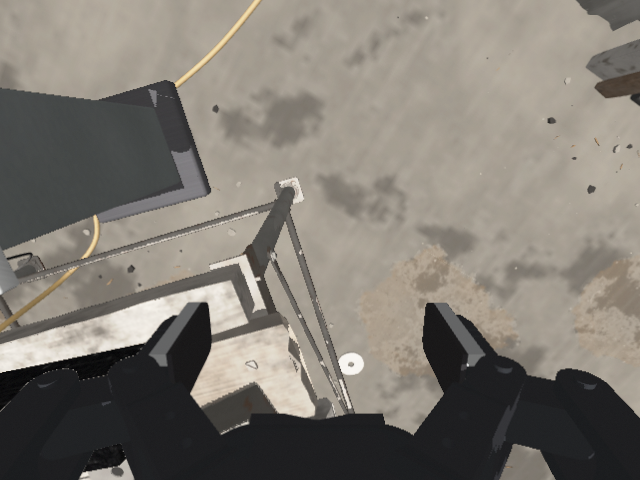

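The scene shows three grey discs: one on the jig at (301,233), and smaller loose ones at (212,269) and (324,325). The one on the jig's spigot is the largest. I'll enlarge to confirm that.

```bash
python3 - <<'E'
from h import *
a=cv2.imread('pics/scene0.png'); cv2.imwrite('pics/c1.png',cv2.resize(a[200:300,250:390],None,fx=5.7,fy=5.7,interpolation=cv2.INTER_CUBIC))
a=cv2.imread('pics/side0.png'); cv2.imwrite('pics/c2.png',cv2.resize(a[190:280,250:370],None,fx=6.5,fy=6.5,interpolation=cv2.INTER_CUBIC))
E
```

```text
(no output)
```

View pics/c1.png

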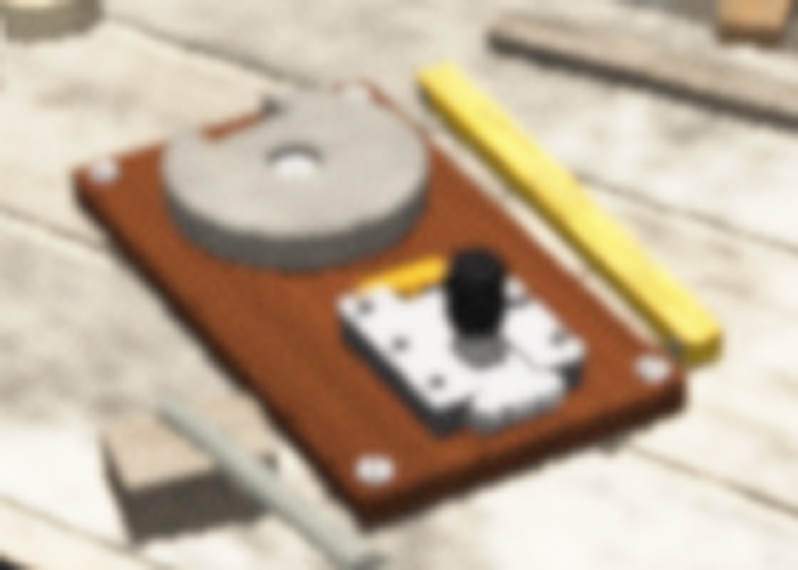

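View pics/c2.png

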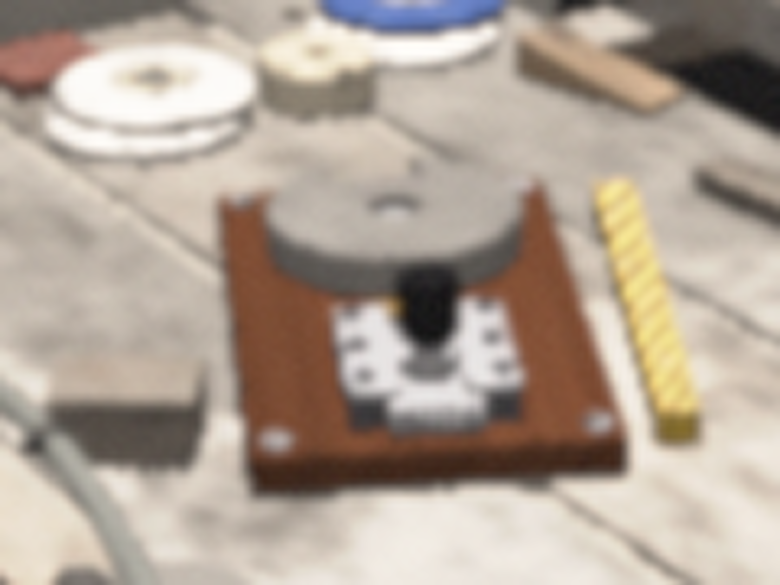

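The rosette on the spigot, at scene (301,233), is the large one. Its cut-out is at the far rim, around (291,222). Black knob at (333,252), brass shoe in front of it at (320,248). Next I'll measure the jig.

```bash
python3 - <<'E'
from h import *
s=5.7
def c(u,v,z): return p2w('scene0',250+(u-2.35)/s,200+(v-2.35)/s,z)
P={}
for n,(u,v) in dict(near=(368,512),left=(76,175),right=(686,380),far=(365,82)).items(): P[n]=c(u,v,.018);print(n,P[n].round(4))
# jig pts: near=(-190,+/-75)
print('hole',c(296,162,.038).round(4),'knobtop',c(474,258,.0745).round(4))
J=np.array([[-.19,.075],[.07,.075],[-.19,-.075],[.07,-.075]]);W=np.array([P[k][:2] for k in ('near','left','right','far')])
cj=J.mean(0);cw=W.mean(0);H=(J-cj).T@(W-cw);U,S,V=np.linalg.svd(H);R=V.T@np.diag([1,np.linalg.det(V.T@U.T)])@U.T
t=cw-R@cj;print('yaw',np.degrees(np.arctan2(R[1,0],R[0,0])),'t',t,'res',((R@J.T).T+t-W).round(4).tolist(),S)
for n,u,v in (('beam',255,400),):pass
for u,v in [(124,250),(494,424),(150,248),(490,430)]: print([p2w('scene0',u,v,z).round(3).tolist() for z in (.0,.06,.1,)])
for u,v in [(212,269),(324,325),(258,198)]: print(p2w('scene0',u,v,.02).round(3))
E
```

```text
near [ 0.4769 -0.0444  0.018 ]
left [0.5905 0.1879 0.018 ]
right [ 0.6134 -0.1013  0.018 ]
far [0.7228 0.1283 0.018 ]
hole [0.628  0.0976 0.038 ] knobtop [ 0.5684 -0.0304  0.0745]
yaw 64.80618347249 t [0.62643338 0.09693185] res [[0.0008, 0.0013], [-0.0022, 0.0043], [0.0, -0.0057], [0.0013, 0.0]] [0.06667492 0.02194653]
[[0.356, 0.428, 0.0], [0.308, 0.35, 0.06], [0.276, 0.299, 0.1]]
[[0.379, -0.475, 0.0], [0.329, -0.481, 0.06], [0.296, -0.486, 0.1]]
[[0.397, 0.382, 0.0], [0.346, 0.308, 0.06], [0.312, 0.259, 0.1]]
[[0.364, -0.474, -0.0], [0.315, -0.48, 0.06], [0.283, -0.484, 0.1]]
[0.404 0.181 0.02 ]
[ 0.397 -0.123  0.02 ]
[0.702 0.296 0.02 ]
```

>>> apply_moves --plan '[{"tz": 50,"jaw": -1},{"tx": 40,"ty": -40,"tz": 70,"jaw": -1},{"tx": 75,"ty": -72,"tz": 70,"jaw": -1},{"tx": 110,"ty": -105,"tz": 70,"jaw": -1},{"tx": 145,"ty": -140,"tz": 70,"jaw": -1},{"tx": 180,"ty": -173,"tz": 70,"jaw": -1},{"tx": 215,"ty": -207,"tz": 70,"jaw": -1},{"tx": 250,"ty": -240,"tz": 70,"jaw": -1},{"tx": 285,"ty": -274,"tz": 70,"jaw": -1},{"tx": 320,"ty": -308,"tz": 70,"jaw": -1},{"tx": 355,"ty": -342,"tz": 70,"jaw": -1},{"tx": 390,"ty": -376,"tz": 70,"jaw": -1}]'

```text
validation failed for argument at $.pl...
```

>>> apply_moves --plan '[{"tx": 35,"ty": -35,"rz": -0.1},{"tx": 70,"ty": -65,"rz": -0.19},{"tx": 90,"ty": -90,"rz": -0.19},{"tx": 92,"ty": -92,"rz": -0.19},{"tx": 92,"ty": -92,"rz": -0.19}]'

```text
validation failed for argument at $.pl...
```

```bash
python3 - <<'E'
from h import *
d=snap('wrist','w1'); o=env.observe(); print(o['time_s'],o['position'],o['tool_rot'].round(3).tolist(),o['ft_force'],o['grip_width'],o['q'])
E
```

```text
0.2 [0.13801311 0.5322299  0.23095731] [[-0.968, 0.251, -0.0], [0.251, 0.968, -0.001], [0.0, -0.001, -1.0]] [ 0.55985409 -0.56646225  0.21790345] 0.08548020381711093 [ 6.31236394e+01  2.18277900e+01  7.43640633e+01 -4.63995459e-04
  8.38561928e+01 -1.23361144e+01]
```

View pics/w1.png

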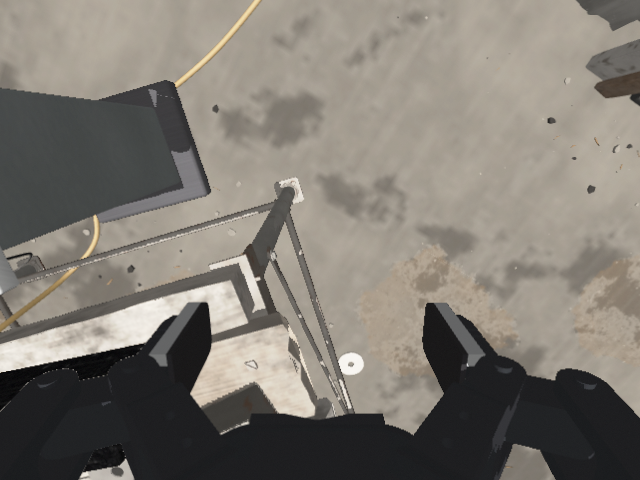

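Both calls were refused, so the arm hasn't moved. I'll try one row with every key filled in.

>>> apply_moves --plan '[{"tx": 0,"ty": 0,"tz": 50,"rx": 0,"ry": 0,"rz": 0,"jaw": -1}]'

```text
time_s: 0.3
position: [0.137, 0.5301, 0.2755]
tool_rot: [[-0.968, 0.251, -0.007], [0.251, 0.968, -0.013], [0.003, -0.015, -1.0]]
ft_force: [-0.0, 0.8, -0.4]
grip_width: 0.0733
```

>>> apply_moves --plan '[{"tx": 40,"ty": -40,"tz": 20,"rx": 0,"ry": 0,"rz": 0,"jaw": -1},{"tx": 75,"ty": -72,"tz": 25,"rx": 0,"ry": 0,"rz": 0,"jaw": -1},{"tx": 110,"ty": -105,"tz": 25,"rx": 0,"ry": 0,"rz": 0,"jaw": -1},{"tx": 145,"ty": -140,"tz": 25,"rx": 0,"ry": 0,"rz": 0,"jaw": -1},{"tx": 180,"ty": -173,"tz": 25,"rx": 0,"ry": 0,"rz": 0,"jaw": -1},{"tx": 215,"ty": -207,"tz": 25,"rx": 0,"ry": 0,"rz": 0,"jaw": -1},{"tx": 250,"ty": -240,"tz": 25,"rx": 0,"ry": 0,"rz": 0,"jaw": -1},{"tx": 285,"ty": -274,"tz": 25,"rx": 0,"ry": 0,"rz": 0,"jaw": -1},{"tx": 320,"ty": -308,"tz": 25,"rx": 0,"ry": 0,"rz": 0,"jaw": -1},{"tx": 355,"ty": -342,"tz": 25,"rx": 0,"ry": 0,"rz": 0,"jaw": -1},{"tx": 390,"ty": -376,"tz": 25,"rx": 0,"ry": 0,"rz": 0,"jaw": -1}]'

```text
time_s: 1.4
position: [0.5281, 0.1523, 0.3005]
tool_rot: [[-0.968, 0.251, -0.007], [0.252, 0.968, -0.013], [0.003, -0.015, -1.0]]
ft_force: [-0.3, 1.3, -0.2]
grip_width: -0.0
```

>>> apply_moves --plan '[{"tx": 35,"ty": -32,"tz": 0,"rx": 0.013,"ry": -0.007,"rz": -0.1,"jaw": -1},{"tx": 70,"ty": -65,"tz": 0,"rx": 0.013,"ry": -0.007,"rz": -0.19,"jaw": -1},{"tx": 100,"ty": -90,"tz": 0,"rx": 0.013,"ry": -0.007,"rz": -0.19,"jaw": -1},{"tx": 100,"ty": -92,"tz": 0,"rx": 0.013,"ry": -0.007,"rz": -0.19,"jaw": -1},{"tx": 100,"ty": -92,"tz": 0,"rx": 0.013,"ry": -0.007,"rz": -0.19,"jaw": -1}]'

```text
time_s: 1.9
position: [0.6283, 0.0598, 0.2996]
tool_rot: [[-0.902, 0.431, -0.003], [0.431, 0.902, 0.001], [0.003, -0.0, -1.0]]
ft_force: [-1.1, 0.2, -0.3]
grip_width: -0.0
```

```bash
python3 - <<'E'
from h import *
d=snap('wrist','w2'); o=env.observe(); print(o['time_s'],o['position'],o['tool_rot'].round(3).tolist(),o['ft_force'],o['grip_width'],o['q'])
E
```

```text
1.95 [0.62777848 0.06065067 0.30029018] [[-0.903, 0.43, -0.002], [0.43, 0.903, 0.001], [0.002, -0.0, -1.0]] [ 0.54342471 -0.0100536  -0.08955528] -9.065288128287946e-05 [-5.23247032e+00  2.86062651e+01  5.19187001e+01  3.37160935e-02
  9.95852831e+01 -6.97803640e+01]
```

View pics/w2.png

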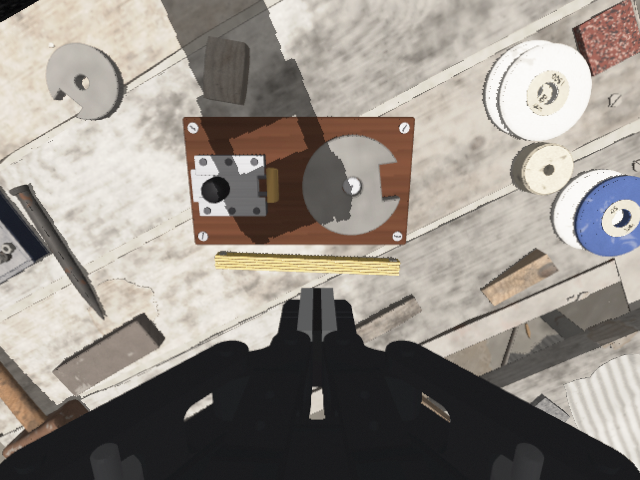

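The wrist view shows the whole jig. Cut-out mouth at (391,182), centre hole at (352,187), knob top at (215,188), shoe front edge at (278,186). Board corners: (183,117), (414,118), (195,244), (406,245).

```bash
python3 - <<'E'
from h import *
a=cv2.imread('pics/w2.png'); cv2.imwrite('pics/c3.png',cv2.resize(a[105:255,170:425],None,fx=3.1,fy=3.1,interpolation=cv2.INTER_CUBIC))
E
```

```text
(no output)
```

View pics/c3.png

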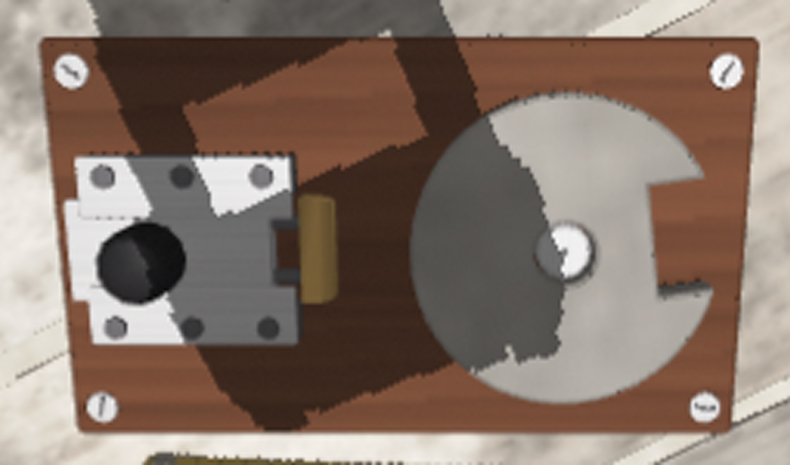

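```bash
python3 - <<'E'
from h import *
s=3.1
def c(u,v,z): return p2w('w2',170+(u+.5)/s-.5,105+(v+.5)/s-.5,z)
W=np.array([c(40,38,.018),c(757,38,.018),c(78,432,.018),c(732,432,.018)])[:,:2]
J=np.array([[-.19,.075],[.07,.075],[-.19,-.075],[.07,-.075]])
cj=J.mean(0);cw=W.mean(0);H=(J-cj).T@(W-cw);U,S,V=np.linalg.svd(H);R=V.T@U.T
t=cw-R@cj;print('yaw',np.degrees(np.arctan2(R[1,0],R[0,0])),'t',t,'res',((R@J.T).T+t-W).round(4).tolist())
j=lambda p:(R.T@(p[:2]-t)).round(4)
for n,a in dict(hole=(566,250,.038),m1=(705,178,.038),m2=(713,289,.038),b1=(648,186,.038),b2=(657,290,.038),top=(570,92,.038),bot=(562,403,.038),left=(410,245,.038),knob=(148,260,.0745),shoefront=(337,250,.0315),rail1=(75,156,.04),rail2=(298,345,.04)).items():
    p=c(*a);print(n,p.round(4),j(p))
E
```

```text
yaw 64.55532478476465 t [0.63368707 0.10096325] res [[-0.0014, -0.0009], [-0.0003, 0.002], [0.0006, -0.0011], [0.001, -0.0001]]
hole [0.6329 0.1014 0.038 ] [0.     0.0009]
m1 [0.6307 0.156  0.038 ] [0.0484 0.0263]
m2 [0.6688 0.1438 0.038 ] [ 0.0538 -0.0133]
b1 [0.6246 0.1367 0.038 ] [0.0284 0.0235]
b2 [0.6604 0.1253 0.038 ] [ 0.0335 -0.0136]
top [0.5835 0.1247 0.038 ] [-0.0001  0.0555]
bot [0.6846 0.0768 0.038 ] [ 0.0001 -0.0563]
left [0.6071 0.0515 0.038 ] [-0.056   0.0027]
knob [ 0.5705 -0.0247  0.0745] [-0.1406  0.0031]
shoefront [0.598  0.026  0.0315] [-0.083 -0.   ]
rail1 [ 0.5286 -0.0403  0.04  ] [-0.1727  0.0342]
rail2 [ 0.6221 -0.0015  0.04  ] [-0.0975 -0.0336]
```

```bash
cat >> h.py <<'E'
T0=np.array([.6333,.1012]);YAW=64.5
def j2w(x,y,t=None):
    a=np.radians(YAW);R=np.array([[np.cos(a),-np.sin(a)],[np.sin(a),np.cos(a)]]);return T0+R@np.array([x,y])/1000
def w2j(p):
    a=np.radians(YAW);R=np.array([[np.cos(a),-np.sin(a)],[np.sin(a),np.cos(a)]]);return R.T@(np.array(p[:2])-T0)*1000
def cut(phi,r,l):
    a=np.radians(phi);return j2w(r*np.cos(a)-l*np.sin(a),r*np.sin(a)+l*np.cos(a))
def yaw():
    r=env.observe()['tool_rot'];return np.degrees(np.arctan2(r[1,1],r[0,1]))
E
python3 - <<'E'
from h import *
o=env.observe();p=o['position'];q=cut(8,53,0);print(q,(q-p[:2])*1000,yaw(),'turn',np.radians(YAW+8-yaw()))
E
```

```text
[0.64923741 0.151747  ] [21.45892703 91.09632835] 64.55348284692718 turn 0.1386928883873269
```

>>> apply_moves --plan '[{"tx": 10,"ty": 45,"tz": 0,"rx": 0,"ry": 0,"rz": 0.07,"jaw": -1},{"tx": 21.5,"ty": 88,"tz": 0,"rx": 0,"ry": 0,"rz": 0.14,"jaw": -1},{"tx": 21.5,"ty": 91,"tz": -40,"rx": 0,"ry": 0,"rz": 0.14,"jaw": -1},{"tx": 21.5,"ty": 91,"tz": -85,"rx": 0,"ry": 0,"rz": 0.14,"jaw": -1},{"tx": 21.5,"ty": 91,"tz": -130,"rx": 0,"ry": 0,"rz": 0.14,"jaw": -1},{"tx": 21.5,"ty": 91,"tz": -175,"rx": 0,"ry": 0,"rz": 0.14,"jaw": -1},{"tx": 21.5,"ty": 91,"tz": -215,"rx": 0,"ry": 0,"rz": 0.14,"jaw": -1},{"tx": 21.5,"ty": 91,"tz": -240,"rx": 0,"ry": 0,"rz": 0.14,"jaw": -1},{"tx": 21.5,"ty": 91,"tz": -245,"rx": 0,"ry": 0,"rz": 0.14,"jaw": -1}]'

```text
time_s: 2.85
position: [0.6469, 0.1528, 0.0528]
tool_rot: [[-0.955, 0.298, -0.007], [0.298, 0.955, 0.0], [0.007, -0.002, -1.0]]
ft_force: [-0.1, -0.4, 0.3]
grip_width: 0.0001
```

```bash
python3 - <<'E'
from h import *
d=snap('wrist','w3'); o=env.observe(); print(o['time_s'],o['position'],yaw(),o['ft_force'])
E
```

```text
2.9 [0.64786958 0.15271789 0.05415367] 72.6606900063521 [-0.18943063 -0.04135569 -0.60950914]
```

View pics/w3.png

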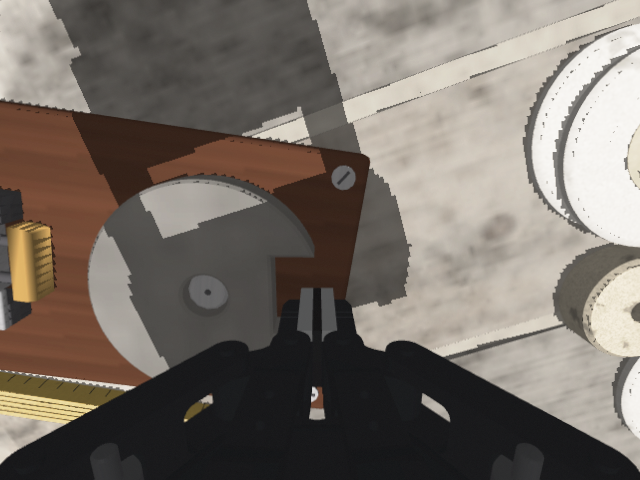

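Finger tips are over the cut-out: the cut's bottom edge is at column 275, its upper side at row 257, and the tips are at (317,290). I'll check the lateral clearance before going down.

```bash
python3 - <<'E'
from h import *
o=env.observe(); print(o['time_s'],o['position'],'tip jig',w2j(o['position']))
for u,v in [(313,255),(275,258),(277,316),(208,292)]: print(w2j(p2w('w3',u,v,.038)))
print('tip px',w2p('w3',o['position']))
q=cut(8,53,0);print((q-o['position'][:2])*1000,o['tool_rot'].round(4).tolist())
E
```

```text
2.9 [0.64786958 0.15271789 0.05415367] tip jig [52.77165573  9.02872987]
[48.3099419  27.29124501]
[31.12157275 23.3169985 ]
[35.37432254 -6.23679635]
[1.40434923 1.66388894]
tip px [316.85009587 308.02557827]
[ 1.3678227 -0.9708899] [[-0.9545, 0.298, -0.0049], [0.298, 0.9546, 0.0005], [0.0048, -0.001, -1.0]]
```

>>> apply_moves --plan '[{"tx": 1.5,"ty": -1,"tz": -8,"rx": 0,"ry": -0.005,"rz": 0,"jaw": -1},{"tx": 1.5,"ty": -1,"tz": -18,"rx": 0,"ry": -0.005,"rz": 0,"jaw": -1},{"tx": 1.5,"ty": -1,"tz": -27,"rx": 0,"ry": -0.005,"rz": 0,"jaw": -1},{"tx": 1.5,"ty": -1,"tz": -29,"rx": 0,"ry": -0.005,"rz": 0,"jaw": -1},{"tx": 1.5,"ty": -1,"tz": -29,"rx": 0,"ry": -0.005,"rz": 0,"jaw": -1}]'

```text
time_s: 3.4
position: [0.6493, 0.1517, 0.0249]
tool_rot: [[-0.955, 0.298, -0.0], [0.298, 0.955, 0.0], [0.0, 0.0, -1.0]]
ft_force: [0.1, 0.2, 0.2]
grip_width: -0.0002
```

```bash
cat > plan.py <<'E'
from h import *
import sys
# usage: phis... r l ; row targets relative to now
r,l=float(sys.argv[1]),float(sys.argv[2]);a=[float(x) for x in sys.argv[3:]]
o=env.observe();p=o['position'];y=yaw();print(p,y,o['ft_force'].round(2),o['time_s'])
for f in a:
    q=cut(f,r,l);d=(YAW+f-y+180)%360-180;d=np.radians(d)
    print(f,((q-p[:2])*1000).round(1),d.round(3))
E
python3 plan.py 53 -10 8 4 0 -4 -8 -12 -16 -20 -24 -28 -32 -36
```

```text
[0.64932134 0.15168981 0.02493481] 72.6571328460409 [0.12 0.2  0.22] 3.4
8.0 [ 9.5 -2.9] -0.003
4.0 [12.7 -4.8] -0.073
0.0 [15.8 -7. ] -0.142
-4.0 [18.8 -9.3] -0.212
-8.0 [ 21.6 -11.8] -0.282
-12.0 [ 24.2 -14.5] -0.352
-16.0 [ 26.6 -17.4] -0.422
-20.0 [ 28.8 -20.5] -0.491
-24.0 [ 30.8 -23.7] -0.561
-28.0 [ 32.5 -27. ] -0.631
-32.0 [ 34.1 -30.4] -0.701
-36.0 [ 35.3 -34. ] -0.771
```

>>> apply_moves --plan '[{"tx": 3,"ty": -1,"tz": 0,"rx": 0,"ry": 0,"rz": 0,"jaw": -1},{"tx": 6,"ty": -2,"tz": 0,"rx": 0,"ry": 0,"rz": 0,"jaw": -1},{"tx": 8,"ty": -2.5,"tz": 0,"rx": 0,"ry": 0,"rz": 0,"jaw": -1},{"tx": 10.5,"ty": -3.5,"tz": 0,"rx": 0,"ry": 0,"rz": -0.03,"jaw": -1},{"tx": 12.7,"ty": -4.8,"tz": 0,"rx": 0,"ry": 0,"rz": -0.073,"jaw": -1},{"tx": 15.8,"ty": -7,"tz": 0,"rx": 0,"ry": 0,"rz": -0.142,"jaw": -1},{"tx": 18.8,"ty": -9.3,"tz": 0,"rx": 0,"ry": 0,"rz": -0.212,"jaw": -1},{"tx": 21.6,"ty": -11.8,"tz": 0,"rx": 0,"ry": 0,"rz": -0.282,"jaw": -1}]'

```text
time_s: 4.2
position: [0.6706, 0.14, 0.025]
tool_rot: [[-0.832, 0.555, -0.001], [0.555, 0.832, 0.001], [0.002, -0.0, -1.0]]
ft_force: [-2.1, 0.4, 1.1]
grip_width: 0.0
```

```bash
python3 - <<'E'
from h import *
d=snap('wrist','w4')
E
python3 plan.py 53 -10 -8 -14 -20 -26 -32 -38 -44 -50 -56 -62 -68 -74 -80
```

```text
[0.67102273 0.13954081 0.02499202] 56.05119824826527 [-2.57  1.1   1.31] 4.25
-8.0 [-0.1  0.3] 0.008
-14.0 [ 3.7 -3.8] -0.097
-20.0 [ 7.1 -8.3] -0.202
-26.0 [ 10.  -13.2] -0.306
-32.0 [ 12.4 -18.3] -0.411
-38.0 [ 14.2 -23.6] -0.516
-44.0 [ 15.4 -29.1] -0.62
-50.0 [ 16.1 -34.8] -0.725
-56.0 [ 16.2 -40.4] -0.83
-62.0 [ 15.7 -46. ] -0.935
-68.0 [ 14.6 -51.6] -1.039
-74.0 [ 12.9 -57. ] -1.144
-80.0 [ 10.7 -62.1] -1.249
```

View pics/w4.png

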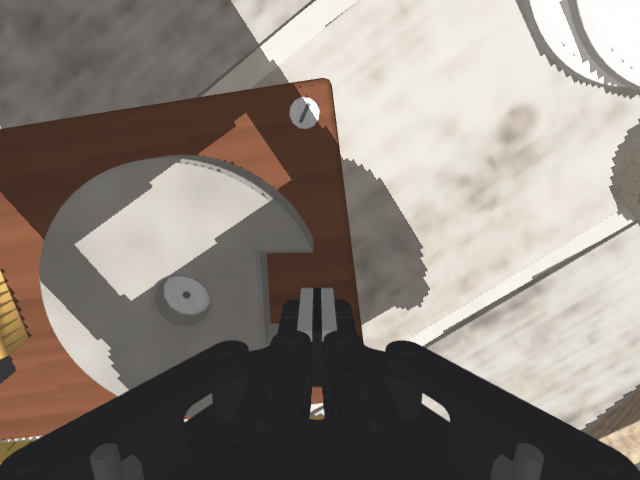

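The rosette is turning with the finger: the cut's upper side at row 252 is parallel to the tool, and the contact force is about 2–3 N. I'll keep going along the arc.

>>> apply_moves --plan '[{"tx": 3.7,"ty": -3.8,"tz": 0,"rx": 0,"ry": 0,"rz": -0.097,"jaw": -1},{"tx": 7.1,"ty": -8.3,"tz": 0,"rx": 0,"ry": 0,"rz": -0.202,"jaw": -1},{"tx": 10,"ty": -13.2,"tz": 0,"rx": 0,"ry": 0,"rz": -0.306,"jaw": -1},{"tx": 12.4,"ty": -18.3,"tz": 0,"rx": 0,"ry": 0,"rz": -0.411,"jaw": -1},{"tx": 14.2,"ty": -23.6,"tz": 0,"rx": 0,"ry": 0,"rz": -0.516,"jaw": -1},{"tx": 15.4,"ty": -29.1,"tz": 0,"rx": 0,"ry": 0,"rz": -0.62,"jaw": -1},{"tx": 16.1,"ty": -34.8,"tz": 0,"rx": 0,"ry": 0,"rz": -0.725,"jaw": -1},{"tx": 16.2,"ty": -40.4,"tz": 0,"rx": 0,"ry": 0,"rz": -0.83,"jaw": -1},{"tx": 15.7,"ty": -46,"tz": 0,"rx": 0,"ry": 0,"rz": -0.935,"jaw": -1},{"tx": 14.6,"ty": -51.6,"tz": 0,"rx": 0,"ry": 0,"rz": -1.039,"jaw": -1},{"tx": 12.9,"ty": -57,"tz": 0,"rx": 0,"ry": 0,"rz": -1.144,"jaw": -1},{"tx": 10.7,"ty": -62.1,"tz": 0,"rx": 0,"ry": 0,"rz": -1.249,"jaw": -1}]'

```text
time_s: 5.45
position: [0.6819, 0.0776, 0.025]
tool_rot: [[0.271, 0.963, 0.001], [0.963, -0.271, 0.002], [0.002, 0.001, -1.0]]
ft_force: [1.2, 2.3, -0.1]
grip_width: -0.0002
```

```bash
python3 plan.py 53 -10 -86 -92 -98 -104 -110 -116 -122 -128 -134 -140 -146 -152 -158
```

```text
[0.68194425 0.07761424 0.02502003] -15.73494229766373 [ 1.18  2.27 -0.08] 5.45
-86.0 [-3.  -5.1] -0.101
-92.0 [-6.3 -9.8] -0.205
-98.0 [-10. -14.] -0.31
-104.0 [-14.1 -17.8] -0.415
-110.0 [-18.6 -21.2] -0.519
-116.0 [-23.5 -24.1] -0.624
-122.0 [-28.6 -26.5] -0.729
-128.0 [-33.9 -28.3] -0.834
-134.0 [-39.4 -29.6] -0.938
-140.0 [-45.1 -30.2] -1.043
-146.0 [-50.7 -30.3] -1.148
-152.0 [-56.3 -29.8] -1.253
-158.0 [-61.9 -28.7] -1.357
```

>>> apply_moves --plan '[{"tx": -3,"ty": -5.1,"tz": 0,"rx": 0,"ry": 0,"rz": -0.101,"jaw": -1},{"tx": -6.3,"ty": -9.8,"tz": 0,"rx": 0,"ry": 0,"rz": -0.205,"jaw": -1},{"tx": -10,"ty": -14,"tz": 0,"rx": 0,"ry": 0,"rz": -0.31,"jaw": -1},{"tx": -14.1,"ty": -17.8,"tz": 0,"rx": 0,"ry": 0,"rz": -0.415,"jaw": -1},{"tx": -18.6,"ty": -21.2,"tz": 0,"rx": 0,"ry": 0,"rz": -0.519,"jaw": -1},{"tx": -23.5,"ty": -24.1,"tz": 0,"rx": 0,"ry": 0,"rz": -0.624,"jaw": -1},{"tx": -28.6,"ty": -26.5,"tz": 0,"rx": 0,"ry": 0,"rz": -0.729,"jaw": -1},{"tx": -33.9,"ty": -28.3,"tz": 0,"rx": 0,"ry": 0,"rz": -0.834,"jaw": -1},{"tx": -39.4,"ty": -29.6,"tz": 0,"rx": 0,"ry": 0,"rz": -0.938,"jaw": -1},{"tx": -45.1,"ty": -30.2,"tz": 0,"rx": 0,"ry": 0,"rz": -1.043,"jaw": -1},{"tx": -50.7,"ty": -30.3,"tz": 0,"rx": 0,"ry": 0,"rz": -1.148,"jaw": -1},{"tx": -56.3,"ty": -29.8,"tz": 0,"rx": 0,"ry": 0,"rz": -1.253,"jaw": -1}]'

```text
time_s: 6.65
position: [0.6261, 0.0477, 0.0251]
tool_rot: [[0.999, 0.039, 0.004], [0.039, -0.999, -0.001], [0.004, 0.001, -1.0]]
ft_force: [2.8, 0.4, -1.5]
grip_width: 0.0001
```

```bash
python3 - <<'E'
from h import *
d=snap('wrist','w5'); d=snap('side','s5')
E
python3 plan.py 53 -10 -156 -160 -164 -168 -172 -176 -180
```

```text
[0.62554069 0.04778847 0.02518378] -87.5659369311821 [-0.06  0.1   0.55] 6.75
-156.0 [-3.6  0.7] -0.069
-160.0 [-7.3  1.6] -0.138
-164.0 [-10.9   2.8] -0.208
-168.0 [-14.3   4.2] -0.278
-172.0 [-17.7   5.9] -0.348
-176.0 [-21.    7.8] -0.418
-180.0 [-24.1   9.9] -0.488
```

View pics/w5.png

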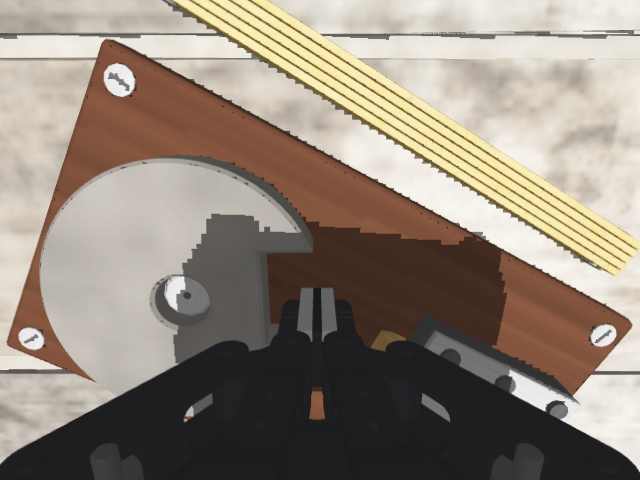

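>>> apply_moves --plan '[{"tx": -3.6,"ty": 0.7,"tz": 0,"rx": 0,"ry": 0,"rz": -0.069,"jaw": -1},{"tx": -7.3,"ty": 1.6,"tz": 0,"rx": 0,"ry": 0,"rz": -0.138,"jaw": -1},{"tx": -10.9,"ty": 2.8,"tz": 0,"rx": 0,"ry": 0,"rz": -0.208,"jaw": -1},{"tx": -14.3,"ty": 4.2,"tz": 0,"rx": 0,"ry": 0,"rz": -0.278,"jaw": -1},{"tx": -17.7,"ty": 5.9,"tz": 0,"rx": 0,"ry": 0,"rz": -0.348,"jaw": -1},{"tx": -21,"ty": 7.8,"tz": 0,"rx": 0,"ry": 0,"rz": -0.418,"jaw": -1},{"tx": -21,"ty": 7.8,"tz": 0,"rx": 0,"ry": 0,"rz": -0.418,"jaw": -1}]'

```text
time_s: 7.45
position: [0.6048, 0.0556, 0.0253]
tool_rot: [[0.931, -0.365, 0.002], [-0.365, -0.931, -0.001], [0.003, 0.001, -1.0]]
ft_force: [0.4, 0.5, -0.1]
grip_width: -0.0005
```

```bash
python3 - <<'E'
from h import *
d=snap('wrist','w6')
a=d['image'][:,:,::-1]; cv2.imwrite('pics/c6.png',cv2.resize(a[150:400,20:345],None,fx=2.4,fy=2.4,interpolation=cv2.INTER_CUBIC))
E
python3 plan.py 53 -10 -180
```

```text
[0.60479517 0.05561991 0.02529585] -111.2972605121468 [ 0.4  -0.26  0.78] 7.5
-180.0 [-3.3  2. ] -0.073
```

View pics/w6.png

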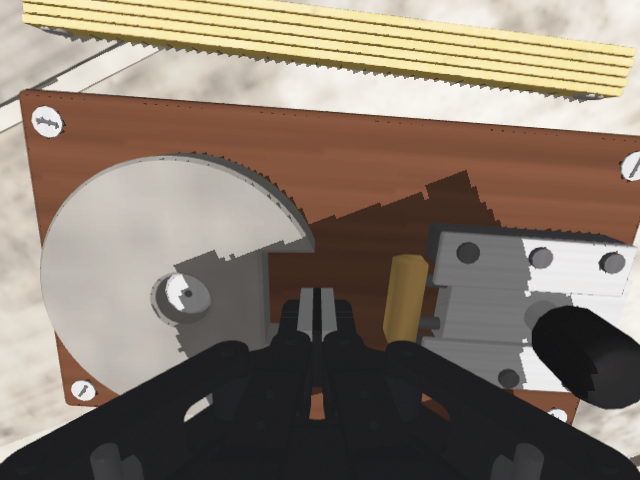

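View pics/c6.png

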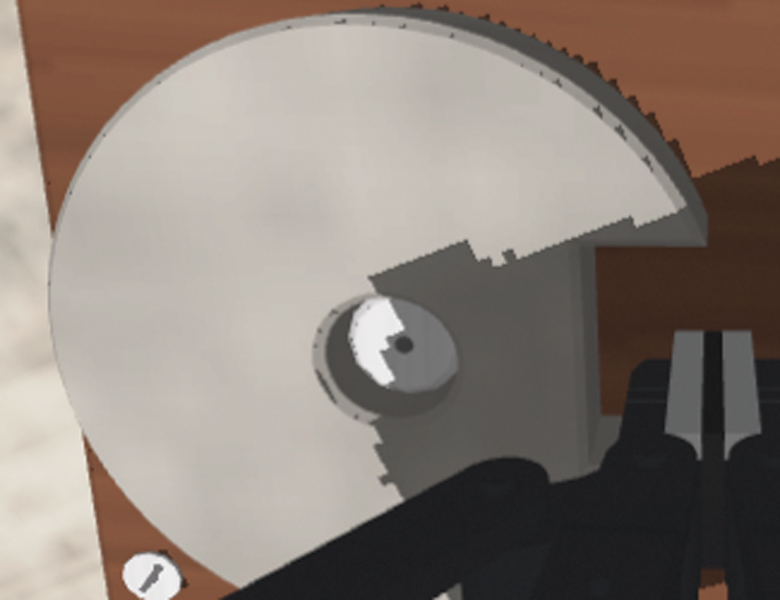

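```bash
python3 - <<'E'
from h import *
def c(u,v,z): return w2j(p2w('w6',20+(u+.5)/2.4-.5,150+(v+.5)/2.4-.5,z))
A,B,C,D=c(580,247,.038),c(706,244,.038),c(573,250,.038),c(577,470,.038)
print(A,B,'ang',np.degrees(np.arctan2(*(B-A)[::-1]))); print(C,D,np.degrees(np.arctan2(*(C-D)[::-1]))-90)
# board corners
for u,v in [(20,90),(66,404)]: print(w2j(p2w('w6',u,v,.018)))
print('tip',w2j(env.observe()['position']))
# spigot top z=.0325
print('spigot', w2j(p2w('w6',20+402/2.4,150+345/2.4,.0325)))
E
```

```text
[-30.24162751 -21.95562617] [-50.09790529 -23.88814393] ang -174.4411796290093
[-29.14965766 -21.37380728] [-30.87598857  18.52133345] -177.52225942082856
[ 67.61163015 -74.67089067]
[68.27379923 72.61024263]
tip [-53.41156239   6.10530748]
spigot [ 0.21499374 -0.02885863]
```

>>> apply_moves --plan '[{"tx": -1.4,"ty": 0.7,"tz": 0,"rx": 0,"ry": 0,"rz": -0.04,"jaw": -1},{"tx": -2.7,"ty": 1.3,"tz": 0,"rx": 0,"ry": 0,"rz": -0.073,"jaw": -1},{"tx": -2.7,"ty": 1.3,"tz": 0,"rx": 0,"ry": 0,"rz": -0.073,"jaw": -1},{"tx": -2.7,"ty": 1.3,"tz": 0,"rx": 0,"ry": 0,"rz": -0.073,"jaw": -1}]'

```text
time_s: 7.9
position: [0.6025, 0.0568, 0.0253]
tool_rot: [[0.904, -0.428, 0.003], [-0.428, -0.904, -0.002], [0.003, 0.0, -1.0]]
ft_force: [1.9, 0.2, -1.4]
grip_width: 0.0003
```

>>> apply_moves --plan '[{"tx": 2.7,"ty": -1.3,"tz": 0,"rx": 0,"ry": 0,"rz": 0,"jaw": -1},{"tx": 3.6,"ty": -1.7,"tz": 0,"rx": 0,"ry": 0,"rz": 0,"jaw": -1},{"tx": 3.6,"ty": -1.7,"tz": 30,"rx": 0,"ry": 0,"rz": 0,"jaw": -1},{"tx": 3.6,"ty": -1.7,"tz": 75,"rx": 0,"ry": 0,"rz": 0,"jaw": -1},{"tx": -20,"ty": 15,"tz": 120,"rx": 0,"ry": 0,"rz": 0,"jaw": -1},{"tx": -45,"ty": 30,"tz": 160,"rx": 0,"ry": 0,"rz": 0,"jaw": -1},{"tx": -55,"ty": 30,"tz": 170,"rx": 0,"ry": 0,"rz": 0,"jaw": -1},{"tx": -55,"ty": 30,"tz": 170,"rx": 0,"ry": 0,"rz": 0,"jaw": -1}]'

```text
time_s: 8.7
position: [0.5471, 0.0871, 0.1973]
tool_rot: [[0.904, -0.427, 0.006], [-0.427, -0.904, -0.002], [0.006, -0.001, -1.0]]
ft_force: [0.3, -0.3, -0.2]
grip_width: 0.0003
```

```bash
python3 - <<'E'
from h import *
d=snap('wrist','w7');o=env.observe();print(o['time_s'],o['position'],o['tool_rot'].round(3).tolist(),o['q'])
E
```

```text
8.75 [0.54741911 0.08667651 0.19538848] [[0.904, -0.427, 0.003], [-0.427, -0.904, -0.002], [0.004, 0.0, -1.0]] [-3.20046157e+00  2.37733743e+01  7.73494021e+01 -8.99774717e-02
  7.86837092e+01  1.12119511e+02]
```

View pics/w7.png

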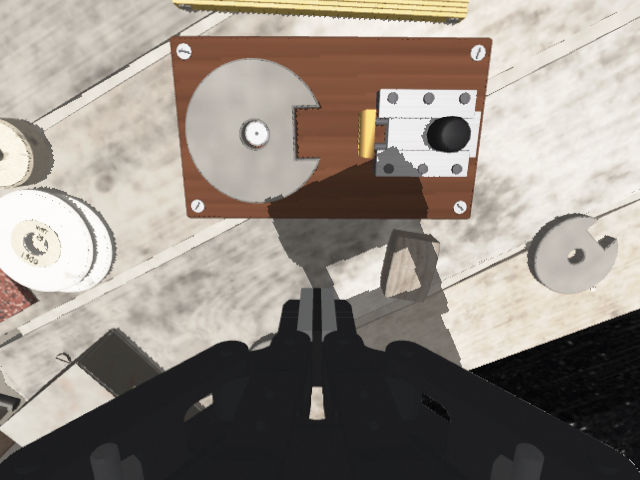

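Clear view. The cut-out (rows 107–158 at column 320) faces the shoe (rows 110–158 at columns 360–377), and the knob is at (448,134). I'll enlarge to measure.

```bash
python3 - <<'E'
from h import *
a=cv2.imread('pics/w7.png'); cv2.imwrite('pics/c7.png',cv2.resize(a[50:215,285:485],None,fx=3.6,fy=3.6,interpolation=cv2.INTER_CUBIC))
cv2.imwrite('pics/c7b.png',cv2.resize(a[50:215,175:345],None,fx=3.6,fy=3.6,interpolation=cv2.INTER_CUBIC))
E
```

```text
(no output)
```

View pics/c7.png

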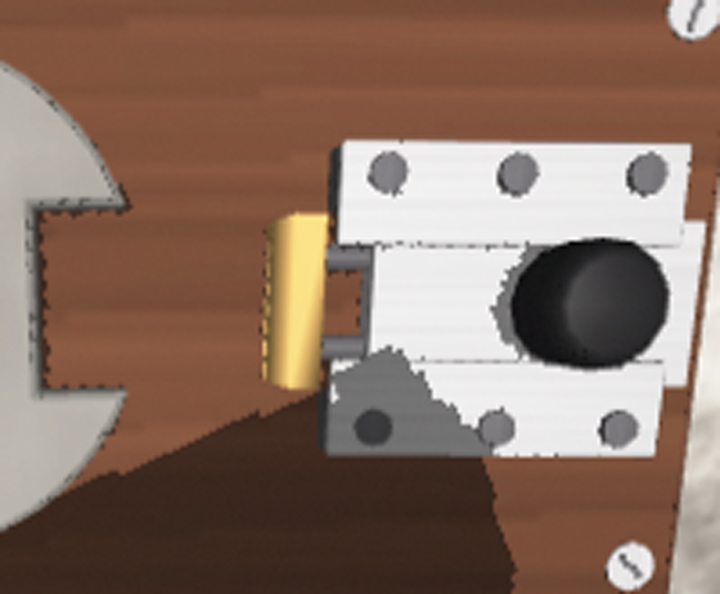

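View pics/c7b.png

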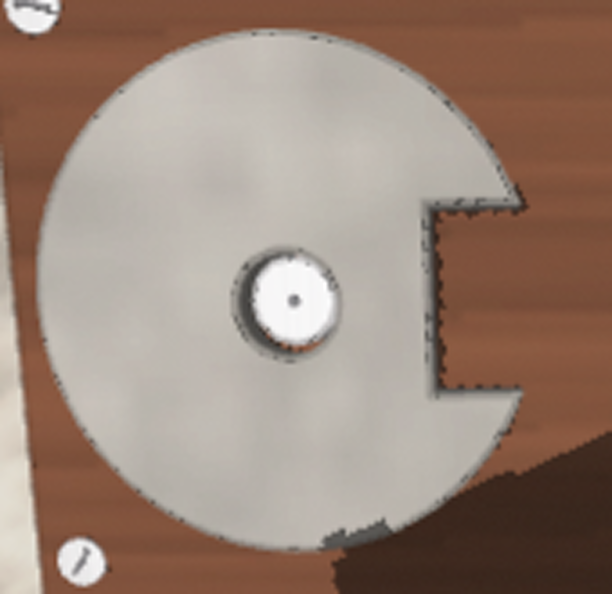

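```bash
python3 - <<'E'
from h import *
s=3.6
def f(o,n,u,v,z):
    p=p2w('w7',o+(u+.5)/s-.5,50+(v+.5)/s-.5,z);print(n,w2j(p).round(1));return w2j(p)
W=[]
m1=f(175,'m1',523,201,.038);m2=f(175,'m2',522,391,.038);b1=f(175,'b1',426,204,.038);b2=f(175,'b2',433,395,.038);h=f(175,'hole',287,302,.038)
f(175,'spig',294,300,.0325)
f(285,'sr1',328,212,.0315);f(285,'sr2',320,388,.0315);f(285,'sf1',268,228,.0315);f(285,'sf2',264,378,.0315)
f(285,'rail1',343,140,.04);f(285,'rail2',329,455,.04);f(285,'rail3',691,145,.04);f(285,'rail4',657,456,.04)
f(285,'slot1',500,245,.04);f(285,'slot2',500,361,.04);f(285,'bar end',369,300,.0315)
f(285,'knobtop',618,303,.0745)
for u,v in [(170,37),(492,38),(188,217),(472,219)]: print('corner',w2j(p2w('w7',u,v,.018)).round(1))
m=(m1+m2)/2;b=(b1+b2)/2
print('dir',np.degrees(np.arctan2(*(m-h)[::-1])),np.degrees(np.arctan2(*(b-h)[::-1])), np.degrees(np.arctan2(*(b2-b1)[::-1])))
E
```

```text
m1 [-51.8 -21.8]
m2 [-51.9  18.8]
b1 [-30.7 -21.1]
b2 [-31.7  19.8]
hole [ 0.5 -0.4]
spig [-0.2 -0.8]
sr1 [-96.8 -20.1]
sr2 [-96.9  18.3]
sf1 [-83.5 -16.7]
sf2 [-83.8  16.1]
rail1 [-98.  -34.2]
rail2 [-98.3  32.7]
rail3 [-172.6  -33.6]
rail4 [-173.3   32.5]
slot1 [-133.4  -13. ]
slot2 [-135.6   11.6]
bar end [-107.    -1.3]
knobtop [-147.9   -1.1]
corner [ 68.  -74.1]
corner [-189.1  -74.6]
corner [67.5 73.1]
corner [-191.5   73.7]
dir -178.77379589888116 -179.50616727826727 91.4540408525703
```

```bash
python3 - <<'E'
from h import *
o=env.observe();p=o['position'];q=j2w(-186,-0.8);print(q,(q-p[:2])*1000,yaw(),np.radians((YAW-180-yaw())),w2j(p),j2w(1,0)-T0)
E
```

```text
[ 0.553947   -0.06702527] [   6.52789799 -153.70178131] -115.30248253117797 -0.003447330161149631 [-50.08136653  71.26230711] [0.00043051 0.00090259]
```

>>> apply_moves --plan '[{"tx": 2,"ty": -45,"tz": 0,"rx": 0.002,"ry": 0.003,"rz": 0,"jaw": -1},{"tx": 4,"ty": -90,"tz": 0,"rx": 0.002,"ry": 0.003,"rz": 0,"jaw": -1},{"tx": 6,"ty": -135,"tz": 0,"rx": 0.002,"ry": 0.003,"rz": 0,"jaw": -1},{"tx": 6.5,"ty": -154,"tz": 0,"rx": 0.002,"ry": 0.003,"rz": 0,"jaw": -1},{"tx": 6.5,"ty": -154,"tz": -40,"rx": 0.002,"ry": 0.003,"rz": 0,"jaw": -1},{"tx": 6.5,"ty": -154,"tz": -80,"rx": 0.002,"ry": 0.003,"rz": 0,"jaw": -1},{"tx": 6.5,"ty": -154,"tz": -115,"rx": 0.002,"ry": 0.003,"rz": 0,"jaw": -1},{"tx": 6.5,"ty": -154,"tz": -136,"rx": 0.002,"ry": 0.003,"rz": 0,"jaw": -1},{"tx": 6.5,"ty": -154,"tz": -144,"rx": 0.002,"ry": 0.003,"rz": 0,"jaw": -1},{"tx": 6.5,"ty": -154,"tz": -144,"rx": 0.002,"ry": 0.003,"rz": 0,"jaw": -1}]'

```text
time_s: 9.75
position: [0.5534, -0.0676, 0.0494]
tool_rot: [[0.904, -0.428, -0.003], [-0.428, -0.904, 0.001], [-0.004, 0.0, -1.0]]
ft_force: [-0.1, -0.1, -0.0]
grip_width: -0.0002
```

```bash
python3 - <<'E'
from h import *
d=snap('wrist','w8');o=env.observe();print(o['time_s'],o['position'],w2j(o['position']),o['tool_rot'].round(3).tolist(),o['ft_force'])
E
```

```text
9.8 [ 0.55404206 -0.06769584  0.05077386] [-186.56432296   -1.17447889] [[0.904, -0.428, -0.001], [-0.428, -0.904, 0.001], [-0.001, -0.0, -1.0]] [ 0.12571946 -0.34083321  0.75562348]
```

View pics/w8.png

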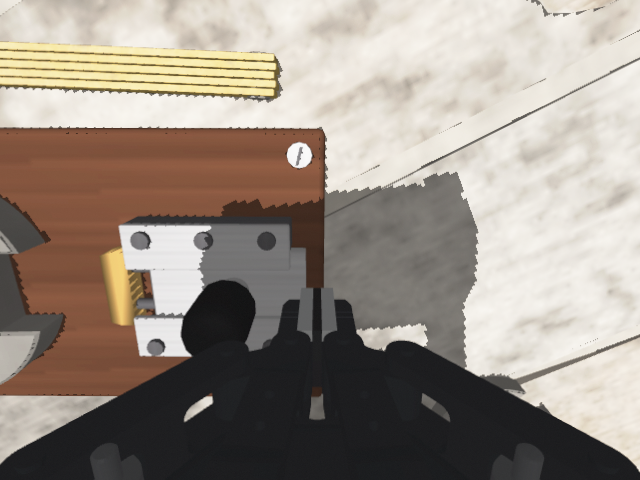

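Fingers stand clear behind the knob. Now I push the bolt in along (0.43, 0.90), in two stages.

>>> apply_moves --plan '[{"tx": 1.3,"ty": 2.7,"tz": 0,"rx": 0,"ry": 0,"rz": 0,"jaw": -1},{"tx": 2.6,"ty": 5.4,"tz": 0,"rx": 0,"ry": 0,"rz": 0,"jaw": -1},{"tx": 3.9,"ty": 8.1,"tz": 0,"rx": 0,"ry": 0,"rz": 0,"jaw": -1},{"tx": 5.2,"ty": 10.8,"tz": 0,"rx": 0,"ry": 0,"rz": 0,"jaw": -1},{"tx": 6.5,"ty": 13.5,"tz": 0,"rx": 0,"ry": 0,"rz": 0,"jaw": -1},{"tx": 7.7,"ty": 16.2,"tz": 0,"rx": 0,"ry": 0,"rz": 0,"jaw": -1},{"tx": 9,"ty": 19,"tz": 0,"rx": 0,"ry": 0,"rz": 0,"jaw": -1},{"tx": 10.3,"ty": 21.7,"tz": 0,"rx": 0,"ry": 0,"rz": 0,"jaw": -1},{"tx": 11.6,"ty": 24.4,"tz": 0,"rx": 0,"ry": 0,"rz": 0,"jaw": -1},{"tx": 12.9,"ty": 27.1,"tz": 0,"rx": 0,"ry": 0,"rz": 0,"jaw": -1}]'

```text
time_s: 10.8
position: [0.5672, -0.0405, 0.0509]
tool_rot: [[0.904, -0.428, -0.001], [-0.428, -0.904, 0.0], [-0.001, -0.0, -1.0]]
ft_force: [-0.7, -4.5, 2.9]
grip_width: 0.0002
```

```bash
python3 - <<'E'
from h import *
d=snap('wrist','w9');o=env.observe();print(o['time_s'],o['position'],w2j(o['position']),o['ft_force'])
E
```

```text
10.85 [ 0.56730323 -0.04007959  0.05078158] [-155.92921954   -1.25472248] [-0.63293973 -3.40437034  2.72078728]
```

View pics/w9.png

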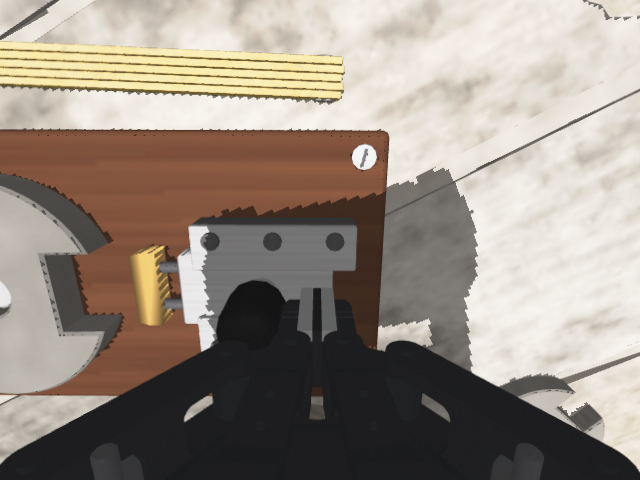

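```bash
python3 - <<'E'
from h import *
for n,u,v,z in [('sf',136,290,.0315),('sr1',165,247,.0315),('sr2',162,324,.0315),('m1',110,241,.038),('m2',123,316,.038),('bt',44,290,.038),('bar',183,290,.0315)]: print(n,w2j(p2w('w9',u,v,z)))
E
```

```text
sf [-67.97884758  -0.40868188]
sr1 [-84.79424513 -22.57750637]
sr2 [-78.45248774  18.24309867]
m1 [-63.16053355 -27.46964563]
m2 [-63.2966511   10.23599955]
bt [-28.08963124  -3.23938358]
bar [-90.99224879  -0.50264086]
```

>>> apply_moves --plan '[{"tx": 0.9,"ty": 1.8,"tz": 0,"rx": 0,"ry": 0,"rz": 0,"jaw": -1},{"tx": 1.7,"ty": 3.6,"tz": 0,"rx": 0,"ry": 0,"rz": 0,"jaw": -1},{"tx": 2.6,"ty": 5.4,"tz": 0,"rx": 0,"ry": 0,"rz": 0,"jaw": -1},{"tx": 3.4,"ty": 7.2,"tz": 0,"rx": 0,"ry": 0,"rz": 0,"jaw": -1}]'

```text
time_s: 11.25
position: [0.5708, -0.0328, 0.0508]
tool_rot: [[0.904, -0.428, -0.0], [-0.428, -0.904, 0.001], [-0.001, -0.0, -1.0]]
ft_force: [-0.8, -4.6, 2.4]
grip_width: -0.0003
```

>>> apply_moves --plan '[{"tx": 0.4,"ty": 0.9,"tz": 0,"rx": 0,"ry": 0,"rz": 0,"jaw": -1},{"tx": 0.9,"ty": 1.8,"tz": 0,"rx": 0,"ry": 0,"rz": 0,"jaw": -1},{"tx": 1.3,"ty": 2.7,"tz": 0,"rx": 0,"ry": 0,"rz": 0,"jaw": -1}]'

```text
time_s: 11.55
position: [0.5721, -0.03, 0.0508]
tool_rot: [[0.904, -0.428, -0.001], [-0.428, -0.904, 0.001], [-0.001, -0.0, -1.0]]
ft_force: [-1.4, -3.4, 2.6]
grip_width: -0.0003
```

>>> apply_moves --plan '[{"tx": 0.4,"ty": 0.9,"tz": 0,"rx": 0,"ry": 0,"rz": 0,"jaw": -1},{"tx": 0.9,"ty": 1.8,"tz": 0,"rx": 0,"ry": 0,"rz": 0,"jaw": -1},{"tx": 1.3,"ty": 2.7,"tz": 0,"rx": 0,"ry": 0,"rz": 0,"jaw": -1}]'

```text
time_s: 11.85
position: [0.5734, -0.0273, 0.0508]
tool_rot: [[0.904, -0.428, -0.001], [-0.428, -0.904, 0.001], [-0.001, -0.0, -1.0]]
ft_force: [-0.2, -3.9, 3.0]
grip_width: -0.0
```

```bash
python3 - <<'E'
from h import *
d=snap('wrist','w10');o=env.observe();print(o['time_s'],o['position'],w2j(o['position']),o['ft_force'])
E
```

```text
11.9 [ 0.57351049 -0.02715436  0.05078009] [-141.59080237   -1.29284696] [-1.1551304  -3.42269966  2.58981291]
```

View pics/w10.png

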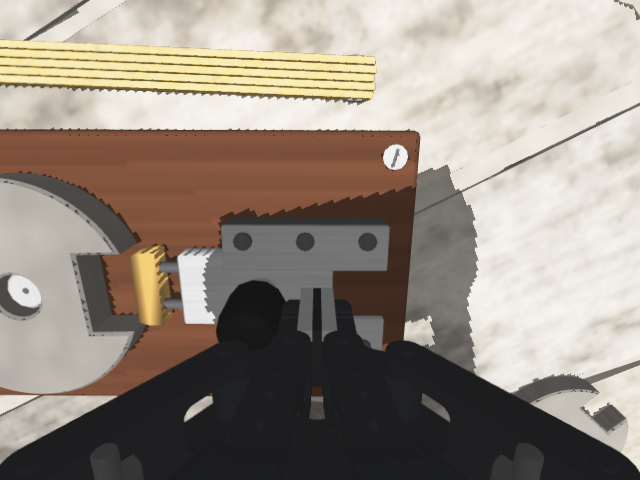

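The shoe, front at column 132, is at the cut-out's mouth (corners near columns 137–145) and in line. I'll continue in small steps.

>>> apply_moves --plan '[{"tx": 0.4,"ty": 0.9,"tz": 0,"rx": 0,"ry": 0,"rz": 0,"jaw": -1},{"tx": 0.9,"ty": 1.8,"tz": 0,"rx": 0,"ry": 0,"rz": 0,"jaw": -1},{"tx": 1.3,"ty": 2.7,"tz": 0,"rx": 0,"ry": 0,"rz": 0,"jaw": -1}]'

```text
time_s: 12.2
position: [0.5748, -0.0244, 0.0508]
tool_rot: [[0.904, -0.427, -0.0], [-0.427, -0.904, 0.001], [-0.001, -0.0, -1.0]]
ft_force: [-2.0, -4.0, 2.7]
grip_width: 0.0003
```

>>> apply_moves --plan '[{"tx": 0.4,"ty": 0.9,"tz": 0,"rx": 0,"ry": 0,"rz": 0,"jaw": -1},{"tx": 0.9,"ty": 1.8,"tz": 0,"rx": 0,"ry": 0,"rz": 0,"jaw": -1},{"tx": 1.3,"ty": 2.7,"tz": 0,"rx": 0,"ry": 0,"rz": 0,"jaw": -1}]'

```text
time_s: 12.5
position: [0.5762, -0.0216, 0.0508]
tool_rot: [[0.904, -0.427, -0.0], [-0.427, -0.904, 0.001], [-0.001, -0.0, -1.0]]
ft_force: [-2.0, -4.0, 2.6]
grip_width: -0.0003
```

>>> apply_moves --plan '[{"tx": 0.4,"ty": 0.9,"tz": 0,"rx": 0,"ry": 0,"rz": 0,"jaw": -1},{"tx": 0.9,"ty": 1.8,"tz": 0,"rx": 0,"ry": 0,"rz": 0,"jaw": -1},{"tx": 1.3,"ty": 2.7,"tz": 0,"rx": 0,"ry": 0,"rz": 0,"jaw": -1}]'

```text
time_s: 12.8
position: [0.5775, -0.0188, 0.0508]
tool_rot: [[0.904, -0.427, -0.001], [-0.427, -0.904, 0.001], [-0.001, -0.0, -1.0]]
ft_force: [-0.8, -3.6, 4.2]
grip_width: 0.0001
```

>>> apply_moves --plan '[{"tx": 0.4,"ty": 0.9,"tz": 0,"rx": 0,"ry": 0,"rz": 0,"jaw": -1},{"tx": 0.9,"ty": 1.8,"tz": 0,"rx": 0,"ry": 0,"rz": 0,"jaw": -1}]'

```text
time_s: 13.0
position: [0.5784, -0.0169, 0.0508]
tool_rot: [[0.904, -0.427, -0.0], [-0.427, -0.904, 0.001], [-0.001, -0.0, -1.0]]
ft_force: [-1.1, -3.0, 2.8]
grip_width: 0.0003
```

```bash
python3 - <<'E'
from h import *
d=snap('wrist','w11');o=env.observe();print(o['time_s'],o['position'],w2j(o['position']),o['ft_force'])
E
```

```text
13.05 [ 0.57846865 -0.01679864  0.05079294] [-130.10934144   -1.30975176] [-1.73526003 -3.34714309  2.50780163]
```

View pics/w11.png

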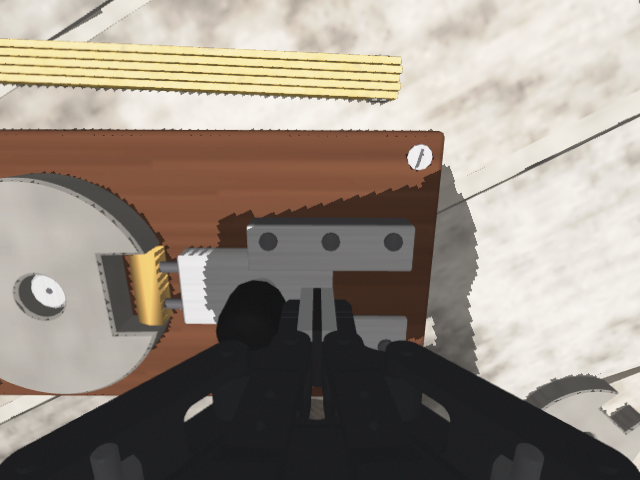

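The shoe is inside the cut-out with about 6 mm left to the bottom. I'll feel forward from here.

>>> apply_moves --plan '[{"tx": 0.4,"ty": 0.9,"tz": 0,"rx": 0,"ry": 0,"rz": 0,"jaw": -1},{"tx": 0.9,"ty": 1.8,"tz": 0,"rx": 0,"ry": 0,"rz": 0,"jaw": -1}]'

```text
time_s: 13.25
position: [0.5794, -0.0149, 0.0508]
tool_rot: [[0.904, -0.427, -0.001], [-0.427, -0.904, 0.001], [-0.001, -0.001, -1.0]]
ft_force: [-1.4, -3.6, 3.4]
grip_width: 0.0002
```

>>> apply_moves --plan '[{"tx": 0.2,"ty": 0.5,"tz": 0,"rx": 0,"ry": 0,"rz": 0,"jaw": -1},{"tx": 0.4,"ty": 0.9,"tz": 0,"rx": 0,"ry": 0,"rz": 0,"jaw": -1}]'

```text
time_s: 13.45
position: [0.5798, -0.014, 0.0508]
tool_rot: [[0.904, -0.427, -0.0], [-0.427, -0.904, 0.001], [-0.001, -0.0, -1.0]]
ft_force: [-1.0, -2.4, 3.2]
grip_width: 0.0003
```

>>> apply_moves --plan '[{"tx": 0.2,"ty": 0.5,"tz": 0,"rx": 0,"ry": 0,"rz": 0,"jaw": -1},{"tx": 0.4,"ty": 0.9,"tz": 0,"rx": 0,"ry": 0,"rz": 0,"jaw": -1}]'

```text
time_s: 13.65
position: [0.5802, -0.013, 0.0508]
tool_rot: [[0.904, -0.427, -0.0], [-0.427, -0.904, 0.001], [-0.001, -0.0, -1.0]]
ft_force: [-1.6, -3.2, 3.4]
grip_width: -0.0003
```

>>> apply_moves --plan '[{"tx": 0.2,"ty": 0.5,"tz": 0,"rx": 0,"ry": 0,"rz": 0,"jaw": -1}]'

```text
time_s: 13.75
position: [0.5805, -0.0125, 0.0508]
tool_rot: [[0.904, -0.427, -0.0], [-0.427, -0.904, 0.001], [-0.001, -0.001, -1.0]]
ft_force: [-1.4, -4.6, 2.2]
grip_width: -0.0004
```

>>> apply_moves --plan '[{"tx": 0.2,"ty": 0.5,"tz": 0,"rx": 0,"ry": 0,"rz": 0,"jaw": -1}]'

```text
time_s: 13.85
position: [0.5807, -0.012, 0.0508]
tool_rot: [[0.904, -0.427, -0.0], [-0.427, -0.904, 0.001], [-0.001, -0.001, -1.0]]
ft_force: [-0.4, -4.8, 2.2]
grip_width: -0.0001
```

>>> apply_moves --plan '[{"tx": 0.2,"ty": 0.5,"tz": 0,"rx": 0,"ry": 0,"rz": 0,"jaw": -1}]'

```text
time_s: 13.95
position: [0.581, -0.0115, 0.0508]
tool_rot: [[0.904, -0.427, -0.0], [-0.427, -0.904, 0.001], [-0.0, -0.001, -1.0]]
ft_force: [-1.9, -4.3, 1.6]
grip_width: 0.0001
```

>>> apply_moves --plan '[{"tx": 0.2,"ty": 0.5,"tz": 0,"rx": 0,"ry": 0,"rz": 0,"jaw": -1}]'

```text
time_s: 14.05
position: [0.5812, -0.0109, 0.0508]
tool_rot: [[0.904, -0.427, -0.0], [-0.427, -0.904, 0.001], [-0.0, -0.001, -1.0]]
ft_force: [-1.5, -4.3, 1.4]
grip_width: -0.0005
```

>>> apply_moves --plan '[{"tx": 0.2,"ty": 0.5,"tz": 0,"rx": 0,"ry": 0,"rz": 0,"jaw": -1}]'

```text
time_s: 14.15
position: [0.5815, -0.0104, 0.0508]
tool_rot: [[0.904, -0.427, -0.0], [-0.427, -0.904, 0.001], [-0.0, -0.001, -1.0]]
ft_force: [-0.0, -4.0, 2.8]
grip_width: -0.0003
```

>>> apply_moves --plan '[{"tx": 0.2,"ty": 0.5,"tz": 0,"rx": 0,"ry": 0,"rz": 0,"jaw": -1}]'

```text
time_s: 14.25
position: [0.5817, -0.0099, 0.0508]
tool_rot: [[0.904, -0.427, -0.0], [-0.427, -0.904, 0.001], [-0.0, -0.001, -1.0]]
ft_force: [-1.2, -4.3, 1.5]
grip_width: -0.0001
```

>>> apply_moves --plan '[{"tx": 0.2,"ty": 0.4,"tz": 0,"rx": 0,"ry": 0,"rz": 0,"jaw": -1}]'

```text
time_s: 14.35
position: [0.5819, -0.0095, 0.0508]
tool_rot: [[0.904, -0.427, -0.0], [-0.427, -0.904, 0.001], [-0.0, -0.001, -1.0]]
ft_force: [-0.5, -3.8, 2.2]
grip_width: 0.0001
```

>>> apply_moves --plan '[{"tx": 0.2,"ty": 0.4,"tz": 0,"rx": 0,"ry": 0,"rz": 0,"jaw": -1}]'

```text
time_s: 14.45
position: [0.5821, -0.009, 0.0508]
tool_rot: [[0.904, -0.427, -0.0], [-0.427, -0.904, 0.001], [-0.0, -0.001, -1.0]]
ft_force: [-0.5, -3.7, 3.4]
grip_width: 0.0004
```

>>> apply_moves --plan '[{"tx": 0.2,"ty": 0.4,"tz": 0,"rx": 0,"ry": 0,"rz": 0,"jaw": -1}]'

```text
time_s: 14.55
position: [0.5824, -0.0086, 0.0508]
tool_rot: [[0.904, -0.427, -0.0], [-0.427, -0.904, 0.001], [-0.0, -0.001, -1.0]]
ft_force: [-0.4, -4.7, 2.1]
grip_width: 0.0001
```

>>> apply_moves --plan '[{"tx": 0.2,"ty": 0.4,"tz": 0,"rx": 0,"ry": 0,"rz": 0,"jaw": -1}]'

```text
time_s: 14.65
position: [0.5825, -0.0083, 0.0508]
tool_rot: [[0.904, -0.427, -0.0], [-0.427, -0.904, 0.0], [-0.0, -0.0, -1.0]]
ft_force: [-0.8, -6.9, 3.7]
grip_width: -0.0001
```

```bash
python3 - <<'E'
from h import *
d=snap('wrist','w12');o=env.observe();print(o['time_s'],o['position'],w2j(o['position']),o['ft_force'])
cv2.imwrite('pics/c12.png',cv2.resize(d['image'][200:380,60:320,::-1],None,fx=3,fy=3,interpolation=cv2.INTER_CUBIC))
E
```

```text
14.7 [ 0.58245677 -0.0083704   0.05079059] [-120.78520259   -1.2809247 ] [-2.12420082 -5.39989775  2.0606678 ]
```

View pics/c12.png

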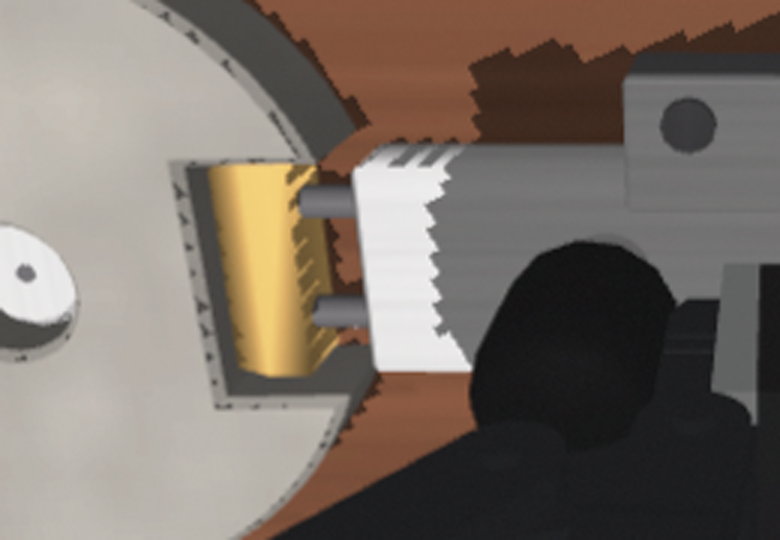

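Contact has begun at 5.8–7 N. I'll raise the push in small steps.

>>> apply_moves --plan '[{"tx": 0.2,"ty": 0.4,"tz": 0,"rx": 0,"ry": 0,"rz": 0,"jaw": -1}]'

```text
time_s: 14.8
position: [0.5825, -0.0083, 0.0508]
tool_rot: [[0.904, -0.427, -0.001], [-0.427, -0.904, -0.001], [-0.001, 0.001, -1.0]]
ft_force: [-1.9, -6.0, 3.1]
grip_width: -0.0001
```

>>> apply_moves --plan '[{"tx": 0.2,"ty": 0.4,"tz": 0,"rx": 0,"ry": 0,"rz": 0,"jaw": -1}]'

```text
time_s: 14.9
position: [0.5825, -0.0083, 0.0508]
tool_rot: [[0.904, -0.427, -0.002], [-0.427, -0.904, -0.001], [-0.001, 0.002, -1.0]]
ft_force: [-2.4, -6.6, 2.1]
grip_width: -0.0
```

>>> apply_moves --plan '[{"tx": 0.2,"ty": 0.4,"tz": 0,"rx": 0,"ry": 0,"rz": 0,"jaw": -1}]'

```text
time_s: 15.0
position: [0.5825, -0.0083, 0.0508]
tool_rot: [[0.904, -0.427, -0.002], [-0.427, -0.904, -0.002], [-0.001, 0.003, -1.0]]
ft_force: [-1.0, -6.4, 2.6]
grip_width: 0.0003
```

>>> apply_moves --plan '[{"tx": 0.3,"ty": 0.7,"tz": 0,"rx": 0.002,"ry": -0.002,"rz": 0,"jaw": -1}]'

```text
time_s: 15.1
position: [0.5826, -0.0082, 0.0508]
tool_rot: [[0.904, -0.427, -0.001], [-0.427, -0.904, -0.001], [-0.0, 0.001, -1.0]]
ft_force: [-1.3, -6.9, 3.1]
grip_width: 0.0001
```

>>> apply_moves --plan '[{"tx": 0.4,"ty": 0.9,"tz": 0,"rx": 0,"ry": 0,"rz": 0,"jaw": -1}]'

```text
time_s: 15.2
position: [0.5827, -0.008, 0.0508]
tool_rot: [[0.904, -0.427, -0.002], [-0.427, -0.904, -0.002], [-0.0, 0.003, -1.0]]
ft_force: [-3.9, -9.6, 3.4]
grip_width: 0.0001
```

>>> apply_moves --plan '[{"tx": 0.6,"ty": 1.3,"tz": 0,"rx": 0.003,"ry": -0.002,"rz": 0,"jaw": -1}]'

```text
time_s: 15.3
position: [0.5828, -0.0077, 0.0508]
tool_rot: [[0.904, -0.427, -0.001], [-0.427, -0.904, -0.001], [-0.0, 0.002, -1.0]]
ft_force: [-5.6, -12.8, 4.5]
grip_width: -0.0002
```

>>> apply_moves --plan '[{"tx": 0.8,"ty": 1.6,"tz": 0,"rx": 0,"ry": 0,"rz": 0,"jaw": -1}]'

```text
time_s: 15.4
position: [0.5828, -0.0077, 0.0509]
tool_rot: [[0.904, -0.427, -0.003], [-0.427, -0.904, -0.004], [-0.001, 0.005, -1.0]]
ft_force: [-6.7, -15.3, 5.0]
grip_width: 0.0002
```

>>> apply_moves --plan '[{"tx": 0.9,"ty": 1.9,"tz": 0,"rx": 0.003,"ry": -0.002,"rz": 0,"jaw": -1},{"tx": 0.9,"ty": 1.9,"tz": 0,"rx": 0.003,"ry": -0.002,"rz": 0,"jaw": -1}]'

```text
time_s: 15.6
position: [0.5828, -0.0076, 0.0508]
tool_rot: [[0.904, -0.427, -0.004], [-0.427, -0.904, -0.004], [-0.002, 0.005, -1.0]]
ft_force: [-6.2, -15.0, 4.4]
grip_width: -0.0001
```

>>> apply_moves --plan '[{"tx": 1.1,"ty": 2.3,"tz": 0,"rx": 0.003,"ry": -0.002,"rz": 0,"jaw": -1},{"tx": 1.1,"ty": 2.3,"tz": 0,"rx": 0.003,"ry": -0.002,"rz": 0,"jaw": -1}]'

```text
time_s: 15.8
position: [0.5829, -0.0075, 0.0508]
tool_rot: [[0.904, -0.427, -0.004], [-0.427, -0.904, -0.004], [-0.002, 0.006, -1.0]]
ft_force: [-7.6, -16.1, 5.0]
grip_width: 0.0002
```

>>> apply_moves --plan '[{"tx": 1.3,"ty": 2.8,"tz": 0,"rx": 0.003,"ry": -0.002,"rz": 0,"jaw": -1},{"tx": 1.3,"ty": 2.8,"tz": 0,"rx": 0.003,"ry": -0.002,"rz": 0,"jaw": -1}]'

```text
time_s: 16.0
position: [0.5829, -0.0074, 0.0508]
tool_rot: [[0.904, -0.427, -0.006], [-0.427, -0.904, -0.006], [-0.003, 0.008, -1.0]]
ft_force: [-8.3, -19.2, 6.0]
grip_width: -0.0002
```

Pushing force along x is 20.9 N, so about 17 N reaches the granite after roughly 4 N of slide friction. Now I back off horizontally and lift clear.

>>> apply_moves --plan '[{"tx": -0.9,"ty": -1.8,"tz": 0,"rx": 0,"ry": 0,"rz": 0,"jaw": -1},{"tx": -3,"ty": -6.3,"tz": 0,"rx": 0.006,"ry": -0.006,"rz": 0,"jaw": -1},{"tx": -9,"ty": -18,"tz": 0,"rx": 0.006,"ry": -0.006,"rz": 0,"jaw": -1},{"tx": -13,"ty": -27,"tz": 20,"rx": 0.006,"ry": -0.006,"rz": 0,"jaw": -1},{"tx": -13,"ty": -27,"tz": 65,"rx": 0.006,"ry": -0.006,"rz": 0,"jaw": -1},{"tx": -20,"ty": 10,"tz": 105,"rx": 0.006,"ry": -0.006,"rz": 0,"jaw": -1},{"tx": -30,"ty": 50,"tz": 140,"rx": 0.006,"ry": -0.006,"rz": 0,"jaw": -1},{"tx": -35,"ty": 80,"tz": 150,"rx": 0.006,"ry": -0.006,"rz": 0,"jaw": -1},{"tx": -35,"ty": 80,"tz": 150,"rx": 0.006,"ry": -0.006,"rz": 0,"jaw": -1}]'

```text
time_s: 16.9
position: [0.5474, 0.0758, 0.2035]
tool_rot: [[0.906, -0.423, 0.005], [-0.423, -0.906, 0.001], [0.004, -0.003, -1.0]]
ft_force: [0.9, -0.1, -0.9]
grip_width: -0.0003
```

```bash
python3 - <<'E'
from h import *
d=snap('wrist','w13');o=env.observe();print(o['time_s'],o['position'],w2j(o['position']),o['ft_force'])
cv2.imwrite('pics/c13.png',cv2.resize(d['image'][30:260,160:500,::-1],None,fx=2.3,fy=2.3,interpolation=cv2.INTER_CUBIC))
E
```

```text
16.95 [0.54749902 0.07399618 0.20190524] [-61.49204538  65.73115833] [ 0.03577091 -0.9004605   0.03708867]
```

View pics/c13.png

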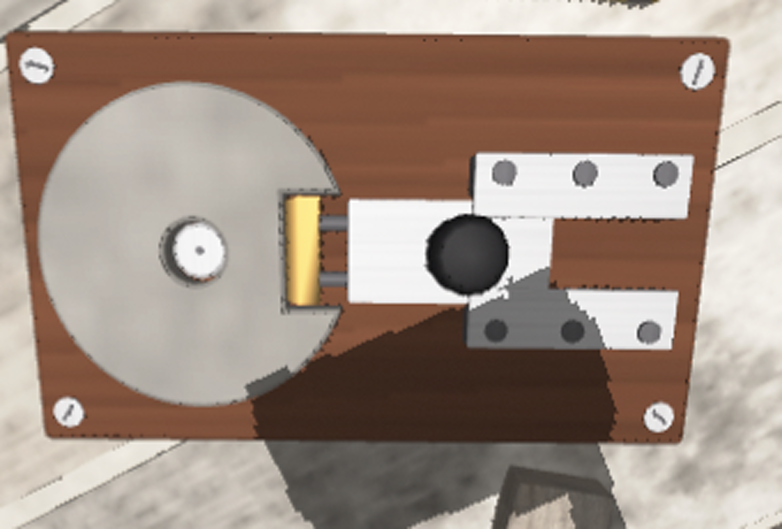

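```bash
python3 - <<'E'
from h import *
def c(n,u,v,z): print(n,w2j(p2w('w13',160+(u+.5)/2.3-.5,30+(v+.5)/2.3-.5,z)).round(1))
c('cutbottom',282,250,.038);c('shoefront',288,250,.0315);c('shoe t',303,197,.0315);c('shoe b',302,306,.0315);c('bar end',348,250,.0315);c('hole',193,250,.038);c('spigot',200,250,.0325);c('m1',340,193,.038);c('m2',341,308,.038)
snap('scene','e1')
a=cv2.imread('pics/e1.png');b=cv2.imread('pics/scene0.png');cv2.imwrite('pics/ce.png',np.hstack([cv2.resize(x[180:330,180:390],None,fx=1.9,fy=1.9) for x in (b,a)]))
E
```

```text
cutbottom [-30.7  -1.2]
shoefront [-32.3  -1. ]
shoe t [-37.9 -19.4]
shoe b [-37.1  18.9]
bar end [-54.1  -1.2]
hole [ 1.1 -0.9]
spigot [-0.4 -0.8]
m1 [-51.4 -20.6]
m2 [-51.8  19. ]
```

View pics/ce.png

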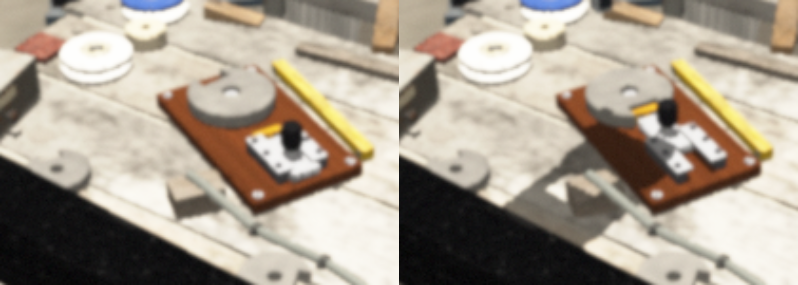

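The shoe sits on the bottom of the cut-out: its front is at -32.3 and the bar end is about 55 mm from the axis. The rosette has moved up against the spigot (hole +1 mm), and the other things stand where they were. Handing in.

```bash
python3 -c "
from rig import env
print(env.close_job())"
```

```text
the job is handed in; nothing more can be done
None
```

I turned the rosette about 188° clockwise on its spigot with a closed fingertip in the cut-out, using about 2–3 N. Then I slid the bolt in by its knob and pressed it home. I handed the job in with the arm clear, at about 17 s.

- **Alignment:** before the bolt went in, the cut-out's mouth was about 1 mm off the bolt's line.
- **Pressing force:** the last push read 20.9 N along the bolt. That is about 17 N on the granite, taking off the 4 N of slide friction. This contact force is worked out, not measured directly.
- **Final position:** the bar end is about 55 mm from the rosette's axis and within 1 mm of the cut-out's middle. The rosette has moved up against the spigot, and nothing else in view had shifted.
- **Not confirmed:** I could not measure the force still bearing on the granite after the fingers let go. I am relying on the bolt's friction to hold it.
- **Checks that disagreed:** the scene and wrist cameras put the jig about 6–8 mm apart, so I used the wrist view. One close-up placed the cut-out's mouth about 11 mm too far out. I put that down to misread pixels and relied on the push distance instead.

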